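Wind the wax filler's batch counter back to its zero stop

TASK

A new batch of candle glasses is about to be filled: wind the batch counter on the sloping stainless box back to zero by turning its bar knob anticlockwise, grip after grip, until it comes up against its stop. The pointer can pass the zero stroke a whole turn too early; at the true zero the little turns tab has also come home beside its steel post. Let go of the knob there and leave the two glasses and the spatula where they are.

Things in the scene. Friction and masses are not known exactly. Their poses are not given: they have to be found in the camera images.
- console: Fixed stainless desk box of the counter, 200 mm wide (y), 172 mm deep (x) on a foot plate 220 x 202 mm; its flat top panel (190 x 200 mm) slopes 25 degrees, leaning towards its front (its own -x side), with the panel's centre 95 mm above the bench. Front edge of the panel 55 mm, back edge 135 mm high. Origin: middle of the underside.
- panel: The sloping panel's frame. Origin: on the panel's surface at the knob's axis; z points out of the panel along the knob's axis, x uphill along the slope, y to the left seen from the front. A flat grey dial plate 94 mm across and 2 mm thick lies round the knob; nothing else stands more than 4 mm proud of the panel.
- knob_grip (a point): On the knob's axis, in the grip bar, 22 mm out from the panel. The knob is a black disc 56 mm across, its face 5 mm out from the panel, with a straight aluminium grip bar: 44 mm long, 12 mm thick, standing from 5 to 29 mm out from the panel. This frame turns with the knob: x along the bar towards the pointer, y across its thickness, z out of the panel.
- pointer_tip (a point): Outer end of the white pointer line on the knob, 36 mm from the axis, 4 mm out from the panel; turns with the knob. The knob turns stiffly (0.07 N m) and stays where it is left. Anticlockwise seen from outside (about panel +z) leads to zero, where it meets a hard stop; it starts 3.0 to 7.4 rad from the stop, so perhaps more than a whole turn.
- zero_mark (a point): The spot beside the long white zero stroke of the scale, uphill of the knob (panel +x), where the pointer tip stands at zero: 36 mm from the axis. The other scale strokes are short.
- turns_tab (a point): Small flat aluminium tab, 10 x 6 x 3 mm, in a black slot 52 mm long across the panel, 70 mm uphill of the knob's axis. Driven by the knob, not to be handled: it slides 4 mm per rad, 25 mm per whole turn, towards panel +y as the knob nears zero. The point is in the tab's middle.
- turns_home (a point): Where the tab's middle stands at true zero: next to the small round steel post at the +y end of the slot.
- glass_a: Bystander: loose empty black candle glass, 74 mm across, 88 mm tall, left of the box. Origin: middle of the underside.
- glass_b: Bystander: loose empty black candle glass, 74 mm across, 88 mm tall, right of the box. Origin: middle of the underside.
- spatula: Bystander: loose steel spatula with a wooden handle, 240 mm long, blade 65 mm wide, lying on the bench in front of the box.

How it is judged:
By the outcome, as a careful person would: the job done as asked, in the order asked, and still so for the second after the job is handed in, with the robot touching nothing.
It also fails if it takes over 72 s, if anything falls off the work surface, if the arm or the gripper's body presses on something with over 40 N, if the wrist force passes 120 N, or if a joint passes its speed limit or range.

ROBOT

A 7-joint arm with a two-finger parallel gripper is mounted at the origin on the work surface. World frame = base frame: x ahead of the robot, y to its left, z up, the work surface at z = 0. Lengths are in m, angles in rad, forces in N, time in s.
With the tool pointing down it reaches from about 0.4 to 0.9 m from the base axis. Payload 5.5 kg.
Tool frame: the origin (TCP) lies midway between the tips of the shut fingers; the grasp point (between the pads) lies manip.hold_point_z behind it (manip.hold_point_z is the distance from the TCP to the grasp point, in m); z points along the fingers, y is the line along which they close (so a half turn about z gives the same grasp; the last joint's range is limited). The gripper opens to 85 mm and grips with 20 to 120 N. Pads are 22 mm wide; open, the fingers measure 114 mm over their backs; the gripper's body (76 mm by 85 mm) begins 54 mm behind the grasp point. The pads swing forward as they close: fully open they stand 13 mm farther back than shut.
Start: joints at [-0.848, 0.501, -0.427, 1.55, 0.221, 1.138, -0.21], TCP at [0.288, 0.583, 0.231] pointing down, gripper open.
Joint ranges: [-2.88, 2.88], [-0.31, 2.03], [-1.54, 1.56], [0.2, 2.42], [-1.41, 4.55], [0.19, 2.02], [-2.57, 2.57]. Speed limits (rad/s): [2.57, 2.57, 3.14, 3.14, 3.14, 3.14, 3.14].

INTERFACE

Orientations are given as a rotation vector (axis times angle).
In Python, from workcell import manip gives the robot as it stands.
- The arm moves only by the tool arm_command, never from a script. Its argument "targets" is a list of rows, each a list of 7 numbers: the shift along the tool's x, y, z normalised to -1 to 1, where 1 is 3 cm, then the turn, a rotation vector about the tool's x, y, z normalised to -1 to 1, where 1 is 8 degrees, then the closure, from -1 (fully open) to 1 (shut). A call has 1 to 20 rows; each row shifts and turns the commanded pose from where the row before left it, along the tool's axes as they then stand; what a row does not reach is not made up. A row lasts 1/10 s, in which the tool goes at most 50 mm and 8.59 degrees, less where a joint would pass 70% of its speed; a pose out of reach is approached as far as the arm can. A call with a number of a shift or a turn outside -1 to 1 is refused whole. A call with a gripper value outside its range is refused whole. The fingers move at their own pace and stop on an object; "squeeze" is the grip in N (left out, the last holds). Time passes only in rows, so rows that do not move let the fingers close. It gives the time, the measured TCP pose, the force, the opening and the grip force at its end, in the units of the state.
- manip.state(): the state, without advancing time (a new reading comes with each control period).
- manip.camera(name): name is "scene" or "top"; returns the picture (384x512x3 uint8, blue, green, red); there is no depth.
- manip.camera_model(name): a dict with "intrinsics" (3x3 intrinsics, pixels), "origin" and "attitude" of the camera in the world. Camera axes: x right, y down, z forward; pixel columns grow to the right and rows downward; lengths in m; the calibration is good to about 2 mm. A picture is of the moment at which its call begins. camera_model takes no time and is no camera call.
- manip.finish_job(): hands the job in; it is judged then, once.
The state is a dict: "time": time; "joints": joint angles; "qd": joint speeds; "tau": joint torques, N m; "tcp_pos": TCP position; "ee_rot": TCP orientation; "ft_force": force on the tool from outside, world axes, zero at the start; "moment": the same for the moment, N m; "width": finger opening in m; "finger_force": force on a finger pad.
Only numpy, scipy, OpenCV 4.12 (cv2) and the standard library are available. Lean on these libraries where they do the work, as an engineer would, in place of code of your own. Each camera call takes 0.05 s, during which the arm holds its last target. There are 200 camera calls.

## Working session

There is one attempt and no reset: what is moved stays moved. The work goes in short steps, Python scripts to look and compute and a tool call to move; the robot and the scene stay as the last step left them, time stands still between calls to the robot, and variables do not carry over. Pictures are saved under pics/ and viewed, at most 10 in all, crops included, and the job is handed in when it is done.

Besides the shell and the picture viewer there is one more tool, called after "Emit:" as name(argument=value, ...) on one line, values as JSON. arm_command: Moves the arm, as the interface text tells. Scaled input: -1 to 1 covers 3 cm each way for a shift and 8 degrees each way for a turn. Its arguments: {"type":"object","properties":{"targets":{"type":"array"},"squeeze":{"type":"number"}},"required":["targets"]}

```bash
mkdir -p pics; python3 - <<'E'
from workcell import manip
import cv2,numpy as np
for n in("scene","top"):
    cv2.imwrite(f"pics/{n}0.png",manip.camera(n)); m=manip.camera_model(n); print(n,{k:np.round(v,4).tolist() for k,v in m.items()})
s=manip.state(); print({k:np.round(v,3).tolist() for k,v in s.items()},manip.hold_point_z)
E
```

```text
scene {'intrinsics': [[371.803, 0.0, 261.8792], [0.0, 371.803, 200.3427], [0.0, 0.0, 1.0]], 'origin': [0.9996, 0.5196, 0.8629], 'attitude': [-1.0301, -2.5245, 0.9493]}
top {'intrinsics': [[359.8498, 0.0, 255.2796], [0.0, 359.8498, 195.4241], [0.0, 0.0, 1.0]], 'origin': [0.3538, 0.068, 1.044], 'attitude': [-2.1342, 2.1667, -0.2144]}
{'time': 0.1, 'joints': [-0.848, 0.502, -0.427, 1.551, 0.221, 1.138, -0.21], 'qd': [-0.0, -0.001, -0.001, -0.005, -0.001, -0.0, 0.0], 'tau': [-0.009, -57.083, -5.839, -28.175, 0.01, 0.006, -0.0], 'tcp_pos': [0.288, 0.582, 0.23], 'ee_rot': [-0.716, -3.059, 0.003], 'ft_force': [-0.279, -0.033, 0.135], 'moment': [0.085, -0.012, -0.013], 'finger_force': 0.0, 'width': 0.085} 0.0187
```

View pics/scene0.png

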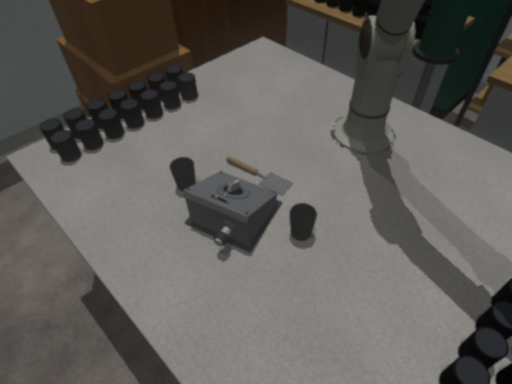

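View pics/top0.png

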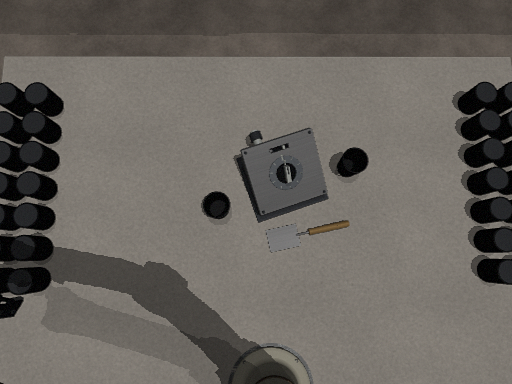

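The top view shows the console around (285,172), the dial centred near (286,172) and the slot near (279,148). The glasses are at (216,205) and (352,161), and the spatula is in front at (300,233). I'll enlarge the console in both views.

```bash
python3 - <<'E'
import cv2,numpy as np
a=cv2.imread("pics/top0.png")[120:225,230:340]; b=cv2.imread("pics/scene0.png")[165:255,180:290]
f=lambda i,s:cv2.convertScaleAbs(cv2.resize(i,None,fx=s,fy=s,interpolation=cv2.INTER_CUBIC),alpha=1.6)
A=f(a,5);B=f(b,2.2)
c=np.zeros((525,800,3),np.uint8);c[:A.shape[0],:550]=A;c[:B.shape[0],555:555+B.shape[1]]=B
cv2.imwrite("pics/crop0.png",c)
E
```

```text
(no output)
```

View pics/crop0.png

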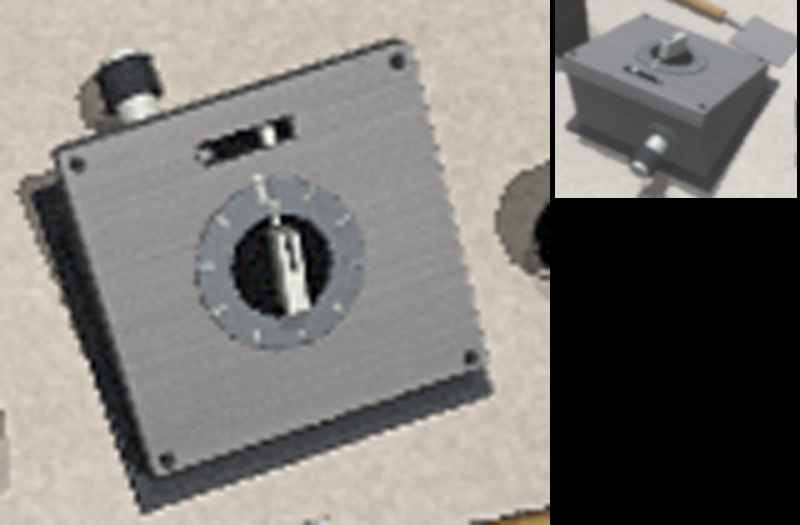

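```bash
cat > h.py <<'E'
import numpy as np,cv2
from scipy.spatial.transform import Rotation as R
from workcell import manip
def ray(n,px):
    m=manip.camera_model(n);K=np.array(m["intrinsics"]);A=R.from_rotvec(m["attitude"]).as_matrix()
    return np.array(m["origin"]),A@np.linalg.solve(K,[*px,1])
def onplane(n,px,p0,nn):
    o,d=ray(n,px);return o+d*np.dot(p0-o,nn)/np.dot(d,nn)
def proj(n,P):
    m=manip.camera_model(n);K=np.array(m["intrinsics"]);A=R.from_rotvec(m["attitude"]).as_matrix()
    q=K@(A.T@(np.asarray(P)-m["origin"]));return q[:2]/q[2]
Z=np.array([0,0,1.])
E
cat > m0.py <<'E'
from h import *
c={'BL':(57,150,.135),'BR':(407,42,.135),'FR':(488,362,.055),'FL':(150,475,.055)}
P={k:onplane("top",((u+.5)/5-.5+230,(v+.5)/5-.5+120),np.array([0,0,z]),Z) for k,(u,v,z) in c.items()}
for k,v in P.items(): print(k,v.round(4))
print("w",[np.linalg.norm(P[a]-P[b]).round(4) for a,b in(("BL","BR"),("FL","FR"),("BL","FL"),("BR","FR"))])
dy=(P['BL']-P['BR'])+(P['FL']-P['FR']); dx=(P['BL']+P['BR']-P['FL']-P['FR'])
print("yaw",np.arctan2(-dy[0],dy[1]),np.arctan2(dx[1],dx[0]))
yaw=np.arctan2(-dy[0],dy[1])
Rp=R.from_euler('z',yaw)*R.from_euler('y',-np.deg2rad(25)); X,Y,N=Rp.as_matrix().T
C=sum(P.values())/4; print("C",C)
def pl(px,h): return onplane("top",px,C+N*h,N)
cv=lambda u,v:((u+.5)/5-.5+230,(v+.5)/5-.5+120)
img=cv2.imread("pics/top0.png"); g=cv2.cvtColor(img,cv2.COLOR_BGR2GRAY)
# disc + dial
up=cv2.resize(img[120:225,230:340],None,fx=5,fy=5,interpolation=cv2.INTER_CUBIC).astype(int)
hsv=cv2.cvtColor(up.clip(0,255).astype(np.uint8),cv2.COLOR_BGR2HSV)
plate=((up[:,:,0]-up[:,:,2])>8).astype(np.uint8); 
n,l,st,ce=cv2.connectedComponentsWithStats(plate)
sel=[i for i in range(1,n) if st[i,4]>200]; print([(st[i].tolist(),ce[i].round()) for i in sel][:6])
for nm,px,h in(("dial",cv(280,263),.002),("disc",cv(282,268),.005),("ptr",cv(276,214),.004),("zero",cv(262,188),.002),("barA",cv(287,228),.029),("barB",cv(299,312),.029),("tab",cv(268,132),.003),("post",cv(204,153),.003)):
    p=pl(px,h)-C; print(nm,(p+C).round(4),"panel xy mm",(1e3*np.array([p@X,p@Y])).round(1))
E
python3 m0.py
```

```text
BL [0.627  0.0711 0.135 ]
BR [ 0.685  -0.1156  0.135 ]
FR [ 0.5256 -0.1693  0.055 ]
FL [0.4645 0.0221 0.055 ]
w [np.float64(0.1955), np.float64(0.2009), np.float64(0.1876), np.float64(0.1862)]
yaw 0.30521985394181844 0.3091694492585831
C [ 0.57553084 -0.04792928  0.095     ]
[]
dial [ 0.5742 -0.0487  0.0965] panel xy mm [-0.7 -0.4]
disc [ 0.571  -0.0495  0.0983] panel xy mm [-2.9 -0.1]
ptr [ 0.5981 -0.0458  0.1097] panel xy mm [26.3 -4.7]
zero [ 0.6112 -0.0382  0.1145] panel xy mm [41.7 -1.4]
barA [ 0.5849 -0.0487  0.1311] panel xy mm [23.1 -3.6]
barB [ 0.5439 -0.0561  0.1118] panel xy mm [-22.5   1.7]
tab [ 0.6383 -0.0408  0.1272] panel xy mm [ 69.8 -12.1]
post [ 0.6271 -0.0065  0.1271] panel xy mm [69.4 24. ]
```

The measurement fits the model: slot 70 mm uphill, corners near 190 x 200 mm, yaw about 0.307. The bar sits at about -0.12 rad and the tab about 36 mm from the post, so the knob has roughly 6.4 rad to go, a full turn plus a bit. Next I'll cross-check the axis in the scene view and work out the approach.

```bash
cat >> h.py <<'E'
yaw=.307;C=np.array([.5755,-.0479,.095])
Rp=R.from_euler('z',yaw)*R.from_euler('y',-np.deg2rad(25));X,Y,N=Rp.as_matrix().T
AX=C-.0006*Y
def grip(th,out):   # tool pose: x along bar direction th, z = -N, TCP `out` m off the panel
    b=np.cos(th)*X+np.sin(th)*Y
    return AX+N*out,R.from_matrix(np.c_[b,np.cross(-N,b),-N])
def delta(th,out):
    s=manip.state();p=np.array(s["tcp_pos"]);r=R.from_rotvec(s["ee_rot"]);P,Q=grip(th,out)
    print("shift units, now axes",(r.inv().apply(P-p)/.03).round(2),"after-turn axes",(Q.inv().apply(P-p)/.03).round(2),
     "turn units",(np.rad2deg((r.inv()*Q).as_rotvec())/8).round(2),"z-only",)
    print("t",round(s["time"],2),"j",np.round(s["joints"],2),"w",round(s["width"],4),"F",np.round(s["ft_force"],1))
E
python3 - <<'E'
from h import *
delta(-.12,.12)
i=cv2.imread("pics/scene0.png")
pts=[AX,*[C+a*.095*X+b*.1*Y for a in(-1,1) for b in(-1,1)]]
B=cv2.resize(i[165:255,180:290],None,fx=6,fy=6,interpolation=cv2.INTER_CUBIC);B=cv2.convertScaleAbs(B,alpha=1.8)
pts+=[AX+.029*N+s*.022*(np.cos(.12)*X-np.sin(.12)*Y) for s in(-1,1)]+[AX+.07*X-.0115*Y]+[AX+.047*(np.cos(a)*X+np.sin(a)*Y)+.002*N for a in np.arange(0,6.28,.5)]
for P in pts:
    q=(proj("scene",P)-[180,165]+.5)*6-.5; cv2.circle(B,tuple(int(v) for v in q.round()),2,(0,0,255),-1)
cv2.imwrite("pics/chk.png",B)
E
```

```text
shift units, now axes [-16.69 -15.75   0.91] after-turn axes [ 3.36 22.69  1.27] turn units [-3.7   1.77 17.51] z-only
t 0.1 j [-0.85  0.5  -0.43  1.55  0.22  1.14 -0.21] w 0.0854 F [-0.3 -0.   0.1]
```

View pics/chk.png

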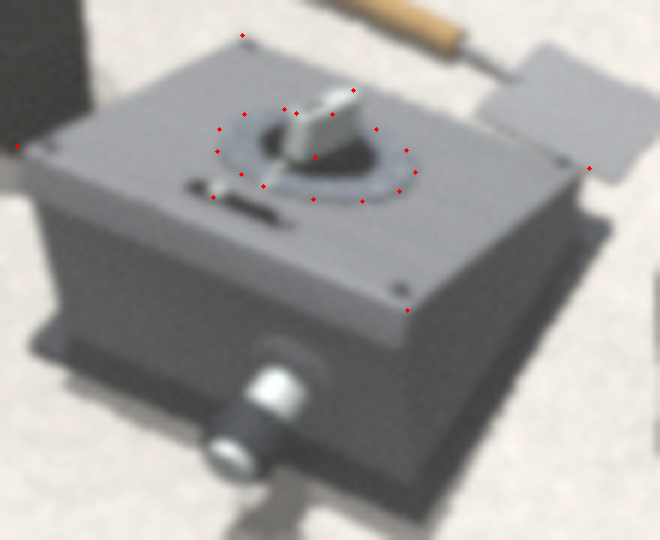

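The scene view agrees: the projected dial, bar and corner points land on the picture to about 1 pixel. So I'm moving over the knob.

Emit:
arm_command(targets=[[-0.83, -0.79, 0.05, 0, 0, 0, -1], [-0.83, -0.79, 0.05, 0, 0, 0, -1], [-0.83, -0.79, 0.05, 0, 0, 0, -1], [-0.83, -0.79, 0.05, 0, 0, 0, -1], [-0.83, -0.79, 0.05, 0, 0, 0, -1], [-0.83, -0.79, 0.05, 0, 0, 0, -1], [-0.83, -0.79, 0.05, 0, 0, 0, -1], [-0.83, -0.79, 0.05, 0, 0, 0, -1], [-0.83, -0.79, 0.05, 0, 0, 0, -1], [-0.83, -0.79, 0.05, 0, 0, 0, -1], [-0.83, -0.79, 0.05, 0, 0, 0, -1], [-0.83, -0.79, 0.05, 0, 0, 0, -1], [-0.83, -0.79, 0.05, 0, 0, 0, -1], [-0.83, -0.79, 0.05, 0, 0, 0, -1], [-0.83, -0.79, 0.05, 0, 0, 0, -1], [-0.83, -0.79, 0.05, 0, 0, 0, -1], [-0.83, -0.79, 0.05, 0, 0, 0, -1], [-0.83, -0.79, 0.05, 0, 0, 0, -1], [-0.83, -0.79, 0.05, 0, 0, 0, -1], [-0.83, -0.79, 0.05, 0, 0, 0, -1]])

```text
time: 2.1
tcp_pos: [0.5244, -0.0646, 0.2009]
ee_rot: [-0.716, -3.058, 0.0]
ft_force: [0.5, -0.6, 0.2]
width: 0.0853
finger_force: 0.0
```

Emit:
arm_command(targets=[[0, 0, 0, -0.2, 0.1, 0.97, -1], [0, 0, 0, -0.2, 0.1, 0.97, -1], [0, 0, 0, -0.2, 0.1, 0.97, -1], [0, 0, 0, -0.2, 0.1, 0.97, -1], [0, 0, 0, -0.2, 0.1, 0.97, -1], [0, 0, 0, -0.2, 0.1, 0.97, -1], [0, 0, 0, -0.2, 0.1, 0.97, -1], [0, 0, 0, -0.2, 0.1, 0.97, -1], [0, 0, 0, -0.2, 0.1, 0.97, -1], [0, 0, 0, -0.2, 0.1, 0.97, -1], [0, 0, 0, -0.2, 0.1, 0.97, -1], [0, 0, 0, -0.2, 0.1, 0.97, -1], [0, 0, 0, -0.2, 0.1, 0.97, -1], [0, 0, 0, -0.2, 0.1, 0.97, -1], [0, 0, 0, -0.2, 0.1, 0.97, -1], [0, 0, 0, -0.2, 0.1, 0.97, -1], [0, 0, 0, -0.2, 0.1, 0.97, -1], [0, 0, 0, -0.2, 0.1, 0.97, -1], [0, 0, 0, 0, 0, 0, -1], [0, 0, 0, 0, 0, 0, -1]])

```text
time: 4.1
tcp_pos: [0.5242, -0.0629, 0.2012]
ee_rot: [-2.962, -0.297, -0.631]
ft_force: [0.0, 0.3, -0.3]
width: 0.0851
finger_force: 0.0
```

```bash
python3 -c "
from h import *
delta(-.12,.05);delta(-.12,.012)"
```

```text
shift units, now axes [0.14 0.07 2.29] after-turn axes [0.12 0.05 2.3 ] turn units [-0.07  0.06  0.08] z-only
t 4.1 j [ 0.06  0.11  0.16  2.22 -0.51  0.5  -0.73] w 0.0851 F [ 0.   0.3 -0.3]
shift units, now axes [0.15 0.08 3.56] after-turn axes [0.12 0.05 3.56] turn units [-0.07  0.06  0.08] z-only
t 4.1 j [ 0.06  0.11  0.16  2.22 -0.51  0.5  -0.73] w 0.0851 F [ 0.   0.3 -0.3]
```

Emit:
arm_command(targets=[[0.03, 0.02, 0.72, -0.07, 0.06, 0.08, -1], [0.03, 0.02, 0.72, 0, 0, 0, -1], [0.03, 0.02, 0.72, 0, 0, 0, -1], [0.03, 0.02, 0.72, 0, 0, 0, -1], [0.03, 0, 0.72, 0, 0, 0, -1], [0, 0, 0, 0, 0, 0, -1]], squeeze=40)

```text
time: 4.7
tcp_pos: [0.5717, -0.0504, 0.1026]
ee_rot: [-2.967, -0.275, -0.64]
ft_force: [-0.9, -1.0, 0.5]
width: 0.0855
finger_force: 0.0
```

Emit:
arm_command(targets=[[0, 0, 0, 0, 0, 0, 1], [0, 0, 0, 0, 0, 0, 1], [0, 0, 0, 0, 0, 0, 1], [0, 0, 0, 0, 0, 0, 1], [0, 0, 0, 0, 0, 0, 1], [0, 0, 0, 0, 0, 0, 1], [0, 0, 0, 0, 0, 0, 1], [0, 0, 0, 0, 0, 0, 1]])

```text
time: 5.5
tcp_pos: [0.5722, -0.0496, 0.1062]
ee_rot: [-2.965, -0.274, -0.647]
ft_force: [-3.8, 1.5, 8.7]
width: 0.0115
finger_force: 40.0
```

```bash
python3 -c "
from h import *
delta(-.12,.01);print(manip.state()['moment'],manip.state()['finger_force'])"
```

```text
shift units, now axes [-0.05  0.    0.05] after-turn axes [-0.05  0.    0.05] turn units [-0.01 -0.01 -0.02] z-only
t 5.5 j [ 0.15  0.35  0.01  2.2  -0.79  0.28 -0.49] w 0.0115 F [-3.8  1.5  8.7]
[0.48167542 0.62324921 0.32853133] 39.996734261512756
```

Emit:
arm_command(targets=[[0, 0, -0.1, 0, 0, 0, 1], [0, 0, 0, 0, 0, 0, 1], [0, 0, 0, 0, 0, -0.6, 1], [0, 0, 0, 0, 0, -0.6, 1], [0, 0, 0, 0, 0, -0.6, 1], [0, 0, 0, 0, 0, -0.6, 1], [0, 0, 0, 0, 0, -0.6, 1], [0, 0, 0, 0, 0, 0, 1]])

```text
time: 6.3
tcp_pos: [0.5713, -0.049, 0.1067]
ee_rot: [-2.924, -0.914, -0.679]
ft_force: [13.9, 4.5, -20.0]
width: 0.0106
finger_force: 43.6
```

```bash
python3 -c "
from h import *
delta(-.12,.01);s=manip.state();print(s['moment'],s['finger_force'])"
```

```text
shift units, now axes [-0.04  0.02  0.08] after-turn axes [-0.03  0.03  0.08] turn units [-0.02  0.    3.  ] z-only
t 6.3 j [ 0.23  0.35 -0.08  2.19 -0.68  0.26 -0.17] w 0.0106 F [ 13.9   4.5 -20. ]
[ 0.29690486 -0.49815848  0.11958304] 43.566856384277344
```

Emit:
arm_command(targets=[[0, 0, 0.07, 0, 0, 0, 1], [0, 0, 0, 0, 0, -0.8, 1], [0, 0, 0, 0, 0, -0.8, 1], [0, 0, 0, 0, 0, -0.8, 1], [0, 0, 0, 0, 0, -0.8, 1], [0, 0, 0, 0, 0, -0.8, 1], [0, 0, 0, 0, 0, 0, 1]])

```text
time: 7.0
tcp_pos: [0.5707, -0.0483, 0.1063]
ee_rot: [2.471, 1.63, 0.632]
ft_force: [-6.1, 5.0, 7.4]
width: 0.0107
finger_force: 48.1
```

```bash
python3 -c "
from h import *
delta(-.12,.01);s=manip.state();print(s['moment'],s['finger_force'])
i=manip.camera('top');cv2.imwrite('pics/t2.png',cv2.convertScaleAbs(cv2.resize(i[110:215,230:340],None,fx=5,fy=5,interpolation=cv2.INTER_CUBIC),alpha=1.6))"
```

```text
shift units, now axes [-0.05  0.02  0.07] after-turn axes [-0.01  0.06  0.07] turn units [-0.03 -0.01  7.01] z-only
t 7.0 j [ 0.35  0.36 -0.22  2.19 -0.52  0.24  0.24] w 0.0107 F [-6.1  5.   7.4]
[1.02257488 0.9169547  0.62483597] 48.09214174747467
```

View pics/t2.png

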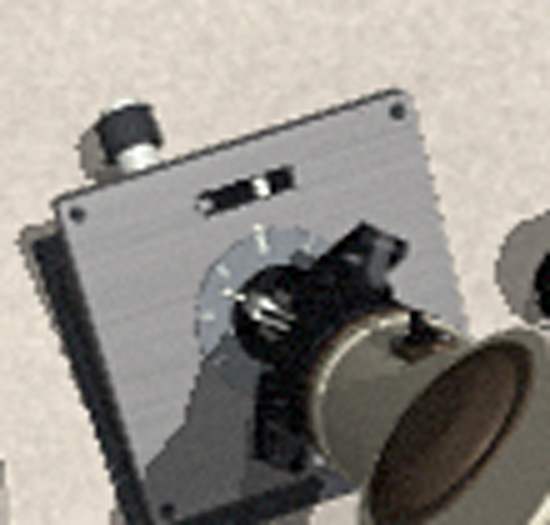

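The knob turns with the hand: about 56° so far, and the tab moved from (268,182) to (261,186) in the crop, about 4 mm towards home. Continuing this stroke.

Emit:
arm_command(targets=[[0, 0, 0, 0, 0, -0.8, 1], [0, 0, 0, 0, 0, -0.8, 1], [0, 0, 0, 0, 0, -0.8, 1], [0, 0, 0, 0, 0, -0.8, 1], [0, 0, 0, 0, 0, -0.8, 1], [0, 0, 0, 0, 0, 0, 1]])

```text
time: 7.65
tcp_pos: [0.5698, -0.0482, 0.1058]
ee_rot: [1.865, 2.177, 0.541]
ft_force: [-7.8, 6.1, 10.2]
width: 0.0109
finger_force: 48.5
```

```bash
python3 -c "
from h import *
delta(-.12,.01);s=manip.state();print(s['moment'],s['finger_force'])"
```

```text
shift units, now axes [-0.06  0.02  0.07] after-turn axes [0.02 0.06 0.07] turn units [-4.000e-02 -1.000e-02  1.101e+01] z-only
t 7.65 j [ 0.46  0.37 -0.34  2.19 -0.33  0.23  0.63] w 0.0109 F [-7.8  6.1 10.2]
[1.14333944 1.18449259 0.7523652 ] 48.546182513237
```

Emit:
arm_command(targets=[[0, 0, -0.03, 0, 0, -0.8, 1], [0, 0, 0, 0, 0, -0.8, 1], [0, 0, 0, 0, 0, -0.8, 1], [0, 0, 0, 0, 0, -0.8, 1], [0, 0, 0, 0, 0, -0.8, 1], [0, 0, 0, 0, 0, -0.8, 1], [0, 0, 0, 0, 0, -0.8, 1], [0, 0, 0, 0, 0, -0.8, 1], [0, 0, 0, 0, 0, 0, 1]])

```text
time: 8.55
tcp_pos: [0.5686, -0.0491, 0.1053]
ee_rot: [0.715, 2.666, 0.331]
ft_force: [-3.3, 3.9, -0.3]
width: 0.0107
finger_force: 47.0
```

```bash
python3 -c "
from h import *
delta(-.12,.01);s=manip.state();print(s['moment'],s['finger_force'])"
```

```text
shift units, now axes [-0.08  0.01  0.07] after-turn axes [0.07 0.04 0.07] turn units [-5.00e-02 -1.00e-02  1.74e+01] z-only
t 8.55 j [ 0.62  0.4  -0.53  2.19  0.01  0.22  1.2 ] w 0.0107 F [-3.3  3.9 -0.3]
[0.68397356 1.11796453 0.52241514] 46.99884116649628
```

Emit:
arm_command(targets=[[0, 0, 0, 0, 0, -0.85, 1], [0, 0, 0, 0, 0, -0.85, 1], [0, 0, 0, 0, 0, -0.85, 1], [0, 0, 0, 0, 0, -0.85, 1], [0, 0, 0, 0, 0, -0.85, 1], [0, 0, 0, 0, 0, -0.85, 1], [0, 0, 0, 0, 0, -0.85, 1], [0, 0, 0, 0, 0, 0, 1]])

```text
time: 9.35
tcp_pos: [0.5685, -0.0505, 0.1051]
ee_rot: [-0.411, 2.683, 0.094]
ft_force: [-4.6, 2.1, -2.4]
width: 0.0109
finger_force: 46.9
```

```bash
python3 -c "
from h import *
delta(-.12,.01);s=manip.state();print(s['moment'],s['finger_force'])
i=manip.camera('top');cv2.imwrite('pics/t3.png',cv2.convertScaleAbs(cv2.resize(i[110:215,230:340],None,fx=5,fy=5,interpolation=cv2.INTER_CUBIC),alpha=1.6))"
```

```text
shift units, now axes [-0.08 -0.01  0.08] after-turn axes [ 0.08 -0.    0.08] turn units [ 5.000e-02  2.000e-02 -2.167e+01] z-only
t 9.35 j [ 0.76  0.44 -0.69  2.18  0.35  0.24  1.72] w 0.0109 F [-4.6  2.1 -2.4]
[0.26972657 1.31602219 0.40057854] 46.93107783794403
```

View pics/t3.png

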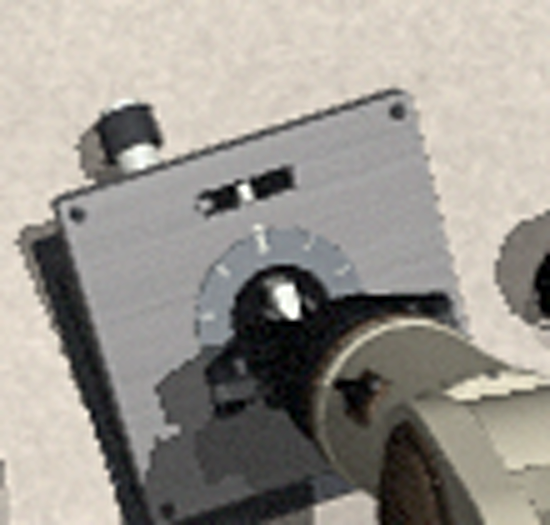

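Tab now at (246,191), about 12 mm moved for 187° turned, so half the way is done. Now I let go, wind the hand back half a turn and regrip.

Emit:
arm_command(targets=[[0, 0, 0, 0, 0, 0, -1], [0, 0, 0, 0, 0, 0, -1], [0, 0, 0, 0, 0, 0, -1], [0, 0, 0, 0, 0, 0, -1], [0, 0, 0, 0, 0, 0, -1], [0, 0, 0, 0, 0, 0, -1], [-0.08, 0, 0, 0, 0, 0.9, -1], [0, 0, 0, 0, 0, 0.98, -1], [0, 0, 0, 0, 0, 0.98, -1], [0, 0, 0, 0, 0, 0.98, -1], [0, 0, 0, 0, 0, 0.98, -1], [0, 0, 0, 0, 0, 0.98, -1], [0, 0, 0, 0, 0, 0.98, -1], [0, 0, 0, 0, 0, 0.98, -1], [0, 0, 0, 0, 0, 0.98, -1], [0, 0, 0, 0, 0, 0.98, -1], [0, 0, 0, 0, 0, 0.98, -1], [0, 0, 0, 0, 0, 0.98, -1], [0, 0, 0, 0, 0, 0, -1]])

```text
time: 11.3
tcp_pos: [0.5737, -0.0504, 0.1078]
ee_rot: [1.759, 2.241, 0.522]
ft_force: [0.4, 0.0, 0.8]
width: 0.0854
finger_force: 0.0
```

```bash
python3 -c "
from h import *
delta(0,.0125);s=manip.state();print(s['moment'],s['finger_force'])"
```

```text
shift units, now axes [ 0.03 -0.11  0.01] after-turn axes [-0.11 -0.04  0.01] turn units [ 1.000e-02 -0.000e+00  1.077e+01] z-only
t 11.3 j [ 0.47  0.37 -0.35  2.18 -0.3   0.23  0.68] w 0.0854 F [0.4 0.  0.8]
[-0.06336465  0.37070108 -0.04791446] 0.0
```

Emit:
arm_command(targets=[[0.03, -0.11, 0, 0, 0, 0.98, -1], [0, 0, 0, 0, 0, 0.98, -1], [0, 0, 0, 0, 0, 0.98, -1], [0, 0, 0, 0, 0, 0.98, -1], [0, 0, 0, 0, 0, 0.98, -1], [0, 0, 0, 0, 0, 0.98, -1], [0, 0, 0, 0, 0, 0.98, -1], [0, 0, 0, 0, 0, 0.98, -1], [0, 0, 0, 0, 0, 0.98, -1], [0, 0, 0, 0, 0, 0.98, -1], [0, 0, 0, 0, 0, 0.98, -1], [0, 0, 0, 0, 0, 0, -1]])

```text
time: 12.5
tcp_pos: [0.5704, -0.0502, 0.1063]
ee_rot: [-2.969, -0.462, -0.659]
ft_force: [-0.1, 1.0, 0.0]
width: 0.0857
finger_force: 0.0
```

```bash
python3 -c "
from h import *
delta(0,.0125);s=manip.state();print(s['moment'],s['finger_force'])"
```

```text
shift units, now axes [ 0.01 -0.    0.  ] after-turn axes [ 0.01 -0.    0.  ] turn units [ 0.   -0.    0.01] z-only
t 12.5 j [ 0.16  0.35  0.    2.2  -0.78  0.28 -0.38] w 0.0857 F [-0.1  1.   0. ]
[-0.13652818  0.39004301 -0.02109351] 0.0
```

Emit:
arm_command(targets=[[0, 0, 0, 0, 0, 0, 1], [0, 0, 0, 0, 0, 0, 1], [0, 0, 0, 0, 0, 0, 1], [0, 0, 0, 0, 0, 0, 1], [0, 0, 0, 0, 0, 0, 1], [0, 0, 0, 0, 0, 0, 1], [0, 0, 0, 0, 0, 0, 1], [0, 0, 0, 0, 0, 0, 1]])

```text
time: 13.3
tcp_pos: [0.5702, -0.05, 0.1065]
ee_rot: [-2.968, -0.459, -0.659]
ft_force: [-4.7, 0.9, 5.7]
width: 0.0109
finger_force: 40.5
```

```bash
python3 -c "
from h import *
delta(0,.0125);s=manip.state();print(s['moment'],s['finger_force'])"
```

```text
shift units, now axes [0.01 0.01 0.01] after-turn axes [0.01 0.01 0.01] turn units [-0. -0. -0.] z-only
t 13.3 j [ 0.16  0.35  0.    2.2  -0.78  0.28 -0.38] w 0.0109 F [-4.7  0.9  5.7]
[0.24721666 0.70652898 0.15057457] 40.45320510864258
```

Good grip, aligned with the bar. Turning about 20 of the remaining 22.5 units.

Emit:
arm_command(targets=[[0, 0, 0, 0, 0, -0.8, 1], [0, 0, 0, 0, 0, -0.8, 1], [0, 0, 0, 0, 0, -0.8, 1], [0, 0, 0, 0, 0, -0.8, 1], [0, 0, 0, 0, 0, -0.8, 1], [0, 0, 0, 0, 0, -0.8, 1], [0, 0, 0, 0, 0, -0.8, 1], [0, 0, 0, 0, 0, -0.8, 1], [0, 0, 0, 0, 0, -0.8, 1], [0, 0, 0, 0, 0, -0.8, 1], [0, 0, 0, 0, 0, -0.8, 1], [0, 0, 0, 0, 0, -0.8, 1], [0, 0, 0, 0, 0, 0, 1]])

```text
time: 14.6
tcp_pos: [0.5699, -0.0497, 0.1064]
ee_rot: [1.95, 2.113, 0.554]
ft_force: [-5.0, 0.9, 6.0]
width: 0.011
finger_force: 40.7
```

Emit:
arm_command(targets=[[0, 0, 0, 0, 0, -0.8, 1], [0, 0, 0, 0, 0, -0.8, 1], [0, 0, 0, 0, 0, -0.8, 1], [0, 0, 0, 0, 0, -0.8, 1], [0, 0, 0, 0, 0, -0.8, 1], [0, 0, 0, 0, 0, -0.8, 1], [0, 0, 0, 0, 0, -0.8, 1], [0, 0, 0, 0, 0, -0.8, 1], [0, 0, 0, 0, 0, -0.8, 1], [0, 0, 0, 0, 0, -0.8, 1], [0, 0, 0, 0, 0, -0.8, 1], [0, 0, 0, 0, 0, -0.8, 1], [0, 0, 0, 0, 0, -0.8, 1], [0, 0, 0, 0, 0, 0, 1]])

```text
time: 16.0
tcp_pos: [0.5695, -0.05, 0.1062]
ee_rot: [0.053, 2.722, 0.194]
ft_force: [-6.7, 1.6, 7.9]
width: 0.011
finger_force: 41.0
```

```bash
python3 -c "
from h import *
delta(np.pi,.0125);s=manip.state();print(s['moment'],np.dot(s['moment'],N),s['finger_force'])
i=manip.camera('top');cv2.imwrite('pics/t4.png',cv2.convertScaleAbs(cv2.resize(i[110:215,230:340],None,fx=5,fy=5,interpolation=cv2.INTER_CUBIC),alpha=1.6))"
```

```text
shift units, now axes [-0.04 -0.    0.01] after-turn axes [-0.03 -0.01  0.01] turn units [ 0.   -0.01 -2.48] z-only
t 16.0 j [ 0.69  0.41 -0.61  2.18  0.18  0.22  1.53] w 0.011 F [-6.7  1.6  7.9]
[0.41635155 1.00461016 0.42870565] 0.09250435637000426 41.02242350578308
```

View pics/t4.png

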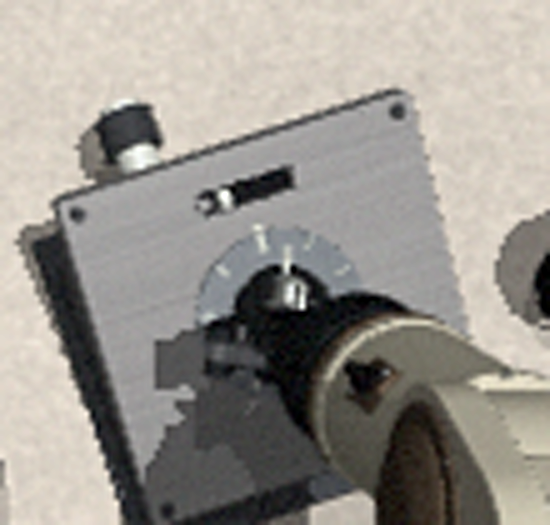

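Tab at (225,200), nearly at the post at (205,203). The pointer at (287,258) is about 20° short of the zero stroke at (262,238). I'll take the last bit slowly and watch the moment.

Emit:
arm_command(targets=[[0, 0, 0, 0, 0, -0.4, 1], [0, 0, 0, 0, 0, -0.4, 1], [0, 0, 0, 0, 0, -0.4, 1], [0, 0, 0, 0, 0, -0.4, 1], [0, 0, 0, 0, 0, -0.4, 1], [0, 0, 0, 0, 0, -0.2, 1], [0, 0, 0, 0, 0, 0, 1]])

```text
time: 16.75
tcp_pos: [0.5695, -0.05, 0.1061]
ee_rot: [-0.359, 2.687, 0.104]
ft_force: [-6.9, 0.1, 8.5]
width: 0.011
finger_force: 41.0
```

```bash
python3 -c "
from h import *
delta(np.pi,.0125);s=manip.state();print(s['moment'],np.dot(s['moment'],N),s['finger_force'])"
```

```text
shift units, now axes [-0.04 -0.01  0.01] after-turn axes [-0.04 -0.01  0.01] turn units [ 0.   -0.01 -0.29] z-only
t 16.75 j [ 0.74  0.43 -0.67  2.18  0.3   0.23  1.72] w 0.011 F [-6.9  0.1  8.5]
[0.39838967 1.07947049 0.42511174] 0.08692245410960409 41.01915657520294
```

Emit:
arm_command(targets=[[0, 0, 0, 0, 0, -0.2, 1], [0, 0, 0, 0, 0, -0.2, 1], [0, 0, 0, 0, 0, 0, 1]])

```text
time: 17.05
tcp_pos: [0.5695, -0.0501, 0.1062]
ee_rot: [-0.433, 2.675, 0.088]
ft_force: [-7.2, 0.7, 8.8]
width: 0.011
finger_force: 41.0
```

```bash
python3 -c "
from h import *
delta(np.pi,.0125);s=manip.state();print(s['moment'],np.dot(s['moment'],N),s['finger_force'])"
```

```text
shift units, now axes [-0.03 -0.01  0.01] after-turn axes [-0.03 -0.01  0.01] turn units [ 0.   -0.01  0.1 ] z-only
t 17.05 j [ 0.75  0.43 -0.68  2.18  0.32  0.23  1.76] w 0.011 F [-7.2  0.7  8.8]
[0.44041185 1.14512703 0.265841  ] -0.08274019689707499 41.04297637939453
```

Emit:
arm_command(targets=[[0, 0, 0, 0, 0, -0.2, 1], [0, 0, 0, 0, 0, 0, 1]])

```text
time: 17.25
tcp_pos: [0.5695, -0.0501, 0.1062]
ee_rot: [-0.468, 2.668, 0.08]
ft_force: [-6.6, 1.5, 8.6]
width: 0.0113
finger_force: 42.7
```

```bash
python3 -c "
from h import *
delta(np.pi,.0125);s=manip.state();print(s['moment'],np.dot(s['moment'],N),s['finger_force'])"
```

```text
shift units, now axes [-0.03 -0.01  0.01] after-turn axes [-0.03 -0.01  0.01] turn units [ 0.   -0.01  0.29] z-only
t 17.25 j [ 0.75  0.43 -0.69  2.18  0.34  0.23  1.77] w 0.0113 F [-6.6  1.5  8.6]
[ 0.69724649  1.15562352 -0.19637014] -0.6064543375664782 42.69615054130554
```

The moment jumped to -0.6 N m while the width began to spread, so the knob is on its stop. Opening and backing straight out to check.

Emit:
arm_command(targets=[[0, 0, 0, 0, 0, 0, -1], [0, 0, 0, 0, 0, 0, -1], [0, 0, 0, 0, 0, 0, -1], [0, 0, 0, 0, 0, 0, -1], [0, 0, 0, 0, 0, 0, -1], [0, 0, 0, 0, 0, 0, -1], [0, 0, -0.5, 0, 0, 0, -1], [0, 0, -0.8, 0, 0, 0, -1], [0, 0, -0.9, 0, 0, 0, -1], [0, 0, -0.9, 0, 0, 0, -1], [0, 0, -0.9, 0, 0, 0, -1], [0, 0, -0.9, 0, 0, 0, -1], [0, 0, -0.9, 0, 0, 0, -1], [0, 0, -0.5, 0, 0, 0, -1], [0, 0, 0, 0, 0, 0, -1]])

```text
time: 18.75
tcp_pos: [0.497, -0.0795, 0.2723]
ee_rot: [-0.451, 2.67, 0.063]
ft_force: [-0.8, -0.4, -0.6]
width: 0.0852
finger_force: 0.0
```

```bash
python3 -c "
from h import *
i=manip.camera('top');j=manip.camera('scene')
f=lambda i,s:cv2.convertScaleAbs(cv2.resize(i,None,fx=s,fy=s,interpolation=cv2.INTER_CUBIC),alpha=1.6)
A=f(i[120:225,230:340],5);B=f(j[165:255,180:290],2.2)
c=np.zeros((525,800,3),np.uint8);c[:,:550]=A;c[:B.shape[0],555:555+B.shape[1]]=B
T=cv2.resize(i[:300],(240,141));c[300:441,555:795]=T
cv2.imwrite('pics/t5.png',c)"
```

```text
(no output)
```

View pics/t5.png

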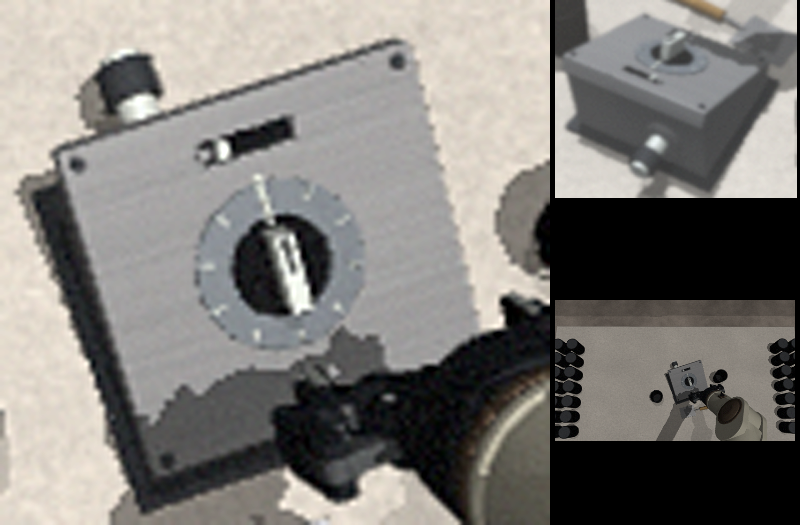

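The pointer at (270,217) runs straight into the zero stroke at (262,185). The tab at (222,149) has come home beside the post at (205,153), and the glasses stand where they were. Handing in.

```bash
python3 -c "
from workcell import manip
print(manip.finish_job())"
```

```text
the job is handed in; nothing more can be done
None
```

The counter is wound back to true zero against its stop, with the pointer on the zero stroke and the turns tab home beside its post; I let go of the knob, saw neither glass move, never went near the spatula, and handed the job in at about 19 s.

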